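# Check the hold-to-run unit and hold its handle at the mark

## Robot

A 7-joint arm with a two-finger parallel gripper is mounted at the origin on a cart in front of the work surface, level with it; the furniture and walls round the work are solid. World frame = base frame: x ahead of the robot, y to its left, z up, the work surface at z = 0. Lengths are in m, angles in rad, forces in N, time in s.
With the tool pointing down it reaches from about 0.425 to 0.925 m from the base axis. Payload 6.8 kg.
Tool frame: the origin (TCP) lies on the front face of the gripper's body, between the roots of the fingers; the fingertips stand 73 mm ahead of it and the grasp point (between the pads) lies 54 mm ahead of it (env.nose_length is the distance from the TCP to the fingertips, in m); z points along the fingers, y is the direction in which the jaws open and shut (so a half turn about z gives the same grasp; the last joint's range is limited). The gripper opens to 85 mm and grips with 20 to 120 N. Pads are 22 mm wide; open, the fingers measure 114 mm over their backs; the gripper's body (76 mm by 85 mm) begins 54 mm behind the grasp point. The pads swing forward as they close: fully open they stand 13 mm farther back than shut.
Start: joints at [-1.329, 0.477, 0.022, 1.555, -0.011, 1.109, -0.083], TCP at [0.231, 0.634, 0.304] pointing down, gripper open.
Joint ranges: [-2.96, 2.96], [-0.34, 2.1], [-1.41, 1.46], [0.24, 2.44], [-1.37, 4.51], [0.17, 1.92], [-2.96, 2.96]. Speed limits (rad/s): [2.39, 2.39, 3.14, 3.14, 3.14, 3.14, 3.14].

## Interface

Orientations are given as a unit quaternion [w, x, y, z].
In Python, from cell import env, kin, camera, calibration, job gives the robot as it stands. The module is installed in compiled form; this text tells all that it offers. Calls block until the motion is done:
- env.reach(position, orientation): joint-space move of the TCP to a pose.
- env.movel(position, velocity=0.15, rot=None, stop_force=None): straight line of the TCP; rot=None keeps the orientation; velocity is the mean speed in m/s. With stop_force (N) it stops when the force on the tool has changed by that much, and returns True; else False.
- env.goto_joints(angles): joint-space move.
- env.grip(opening, f_grip=None): finger opening in m; f_grip is the grip in N (None keeps the last); returns when the fingers have stopped.
- env.dwell(seconds).
- kin.inverse_kinematics(position, orientation): joint angles nearest the present ones, or None.
- env.get_state(): the state.
- camera(name): name is "scene" or "top"; returns (picture, depth): 384x512x3 uint8, blue, green, red; 384x512 float32, m along the optical axis (not along the pixel's ray), 0 where there is no reading.
- calibration(name): a dict with "fx", "fy", "cx", "cy" (pixels), "rvec" (rotation vector, rad) and "tvec" (3), from world to camera coordinates, as OpenCV has them. Camera axes: x right, y down, z forward; pixel columns grow to the right and rows downward; lengths in m; the calibration is good to about 2 mm. A picture is of the moment at which its call begins. calibration takes no time and is no camera call.
A pose or a line that the arm cannot do raises env.PlanningError and nothing moves.
- job.job_done(): hands the job in, once; it reports no verdict.
The state is a dict: "time": time; "qpos": joint angles; "joint_velocities": joint speeds; "joint_torque": joint torques, N m; "tcp_pos": TCP position; "orientation": TCP orientation; "force": force on the tool from outside, world axes, zero at the start; "torque": the same for the moment, N m; "opening": finger opening in m.
Only numpy, scipy, OpenCV 4.12 (cv2) and the standard library are available. Lean on these libraries where they do the work, as an engineer would, in place of code of your own. Each camera call takes 0.05 s, during which the arm holds its last target. There are 200 camera calls.

## Task

Check the hold-to-run control unit on the bench: press its green test button so that the red lever drops, let the button go, and lift the lever back up until it stays up by itself. Then pull the yellow spring-return handle out until its white pointer stands at the orange marker, and finish while still holding it there in the gripper. Leave the marker and the loose parts standing beside the unit alone.

Things in the scene. Friction and masses are not known exactly. Their poses are not given: they have to be found in the camera images.
- control_unit: Grey housing (88 x 180 mm, top at z 63) on a fixed dark foot plate 225 x 190 x 8 mm. Origin on the bench under the middle of the housing's front face; +x into the housing, +z up. In its frame, mm: black trip block x 5..55, y 10..50, top z 97, with the green button at (22, 30); lever at y 75; handle at (-60, -30) when home, slides out along -x; marker rail at y -78.
- test_button_top (a point): Centre of the top of the green push button, 20 mm across, 108 mm above the bench when released.
- test_button (a joint): Travel of the button, m: 0 released, 0.007 fully down. Spring return: 2 N to start, 5 N fully down. From about 0.001 it tips the lever; by about 0.004 to 0.005 the lever has passed upright and falls by itself. While the button is held down the lever cannot stay up.
- trip_lever_knob (a point): Centre of the red ball (16 mm across) at the end of the red lever, 70 mm from the lever's pivot; the stem is 8 mm thick.
- trip_lever_hinge (a point): Pivot of the lever, at (35, 75, 80) mm in the unit's frame; the pivot axis is the unit's y axis.
- trip_lever (a joint): Angle of the lever, rad: 0 up, where it leans 0.25 rad back (towards +x) past upright against its stop and stays by its weight (50 g); it is upright at 0.25 and beyond that falls forward (towards -x) to 1.55, nearly level with its ball in front of the housing. It has no spring; let go at less than about 0.2 it leans back to 0.
- pull_handle_grip (a point): Point in the middle of the yellow handle, 70 mm above the bench. The handle is an upright plate 14 mm thick along the unit's x, 50 mm wide along y, from z = 14 to 85 mm. It stands 53 mm in front of the housing when home; its 12 mm steel rod runs back from it to the housing at z = 30 mm.
- pull_handle (a joint): How far the handle is pulled out (along the unit's -x), m: 0 home, 0.055 the end. A spring draws it home: 4.6 N at 0, 130 N/m more (about 10 N at 0.04).
- pointer_tip (a point): Tip of the white pointer (4 mm wide) that sticks out from the handle's foot towards the scale rail, 26 mm above the bench; it moves with the handle and passes just over the marker.
- mark_line (a point): Middle of the orange marker (8 mm long along the rail), on its top. The pointer is at the mark when pointer_tip and mark_line have the same x in the unit's frame.
- stop_mark (a joint): Setting of the orange marker along its rail, m, set somewhere from 0.018 to 0.042: the pointer stands at the marker's middle when joint pull_handle has this same value.
- cup_a: Turned aluminium cup, 45 mm across, 52 mm high, loose, stands beside the unit; origin at the centre of its underside. Leave it alone.
- cup_b: A second cup like cup_a. Leave it alone.
- valve_part: Aluminium valve body with a stem, 42 mm across, 64 mm high, loose, stands beside the unit; origin at the centre of its underside. Leave it alone.

How it is judged:
On the way, in this order (a step that is already met when the one before it is completed fails the run):
1. the test button is pressed and tips the lever, which nothing else touches (value of joint test_button above 0.003 m and value of joint trip_lever between 0.15 and 1 rad and contact force between each of the arm, the fingers and trip_lever below 0.3 N).
2. the lever has dropped and the button is let go (value of joint trip_lever above 1.4 rad and value of joint test_button below 0.001 m), for 0.1 s.
3. the lever is back up and stays there untouched, the handle still home (value of joint trip_lever below 0.1 rad and contact force between each of the fingers, the arm and trip_lever below 0.1 N and value of joint pull_handle below 0.006 m), for 0.2 s.
At the end, for the whole second after the job is handed in: The gripper's fingers hold the handle (more than 3 N on it) at rest with the white pointer within 4 mm of the middle of the orange marker; the lever is up (below 0.1 rad) and the button released (x of pointer_tip in the frame of mark_line between -0.004 and 0.004 m and contact force between the fingers and pull_handle above 3 N and velocity of joint pull_handle between -0.01 and 0.01 m/s and value of joint trip_lever below 0.1 rad and value of joint test_button below 0.001 m); the arm keeps its last pose, push and grip.
It fails at once if a loose part beside the unit is shifted by more than 15 mm (distance of any of cup_a, cup_b, valve_part from where it was at the start of the episode above 0.015 m).
It fails at once if the orange marker is shifted by more than 3 mm (distance of mark_line from where it was at the start of the episode above 0.003 m).
It also fails if it takes over 58 s, if anything falls off the work surface, if the arm or the gripper's body presses on something with over 40 N, if the wrist force passes 120 N, or if a joint passes its speed limit or range.

## Working session

There is one attempt and no reset: what is moved stays moved. The work goes in short steps, each a Python script; the robot and the scene stay as the last script left them, time stands still between calls to the robot, and variables do not carry over. Pictures are saved under pics/ and viewed, about 8 in all and at most 12, crops included, and the job is handed in when it is done.

```bash
mkdir -p pics; ls
cat > h.py <<'E'
import numpy as np, cv2
from cell import env, kin, camera, calibration, job
def cal(n):
    c=calibration(n); R=cv2.Rodrigues(np.array(c["rvec"],float))[0]; return c,R,np.array(c["tvec"],float).ravel()
def ray(n,u,v):
    c,R,t=cal(n); d=R.T@np.array([(u-c["cx"])/c["fx"],(v-c["cy"])/c["fy"],1]); return -R.T@t,d
def onz(n,u,v,z):
    o,d=ray(n,u,v); return o+d*(z-o[2])/d[2]
def dep(n,u,v,D):
    o,d=ray(n,u,v); return o+d*D
def proj(n,p):
    c,R,t=cal(n); q=R@np.array(p)+t; return c["fx"]*q[0]/q[2]+c["cx"],c["fy"]*q[1]/q[2]+c["cy"]
E
python3 - <<'E'
from h import *
for n in("scene","top"):
    im,d=camera(n); cv2.imwrite(f"pics/{n}0.png",im); np.save(f"{n}0.npy",d)
    c,R,t=cal(n); print(n,c["fx"],-R.T@t,R[2])
s=env.get_state(); print(s["time"],s["orientation"],s["force"])
E
```

```text
pics
scene 380.83045147644856 [ 0.05268286 -0.85065684  0.46460309] [ 0.5237543   0.75195045 -0.40031482]
top 376.12333535694415 [ 0.3756205  -0.21544403  0.94065428] [ 0.14467459  0.03591785 -0.98882717]
0.1 [-8.68233322e-05  1.73973455e-01  9.84749993e-01 -8.24482228e-04] [ 0.11300812  0.03517986 -0.34852438]
```

View pics/top0.png

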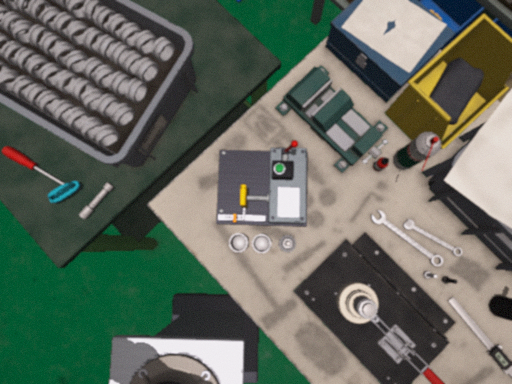

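View pics/scene0.png

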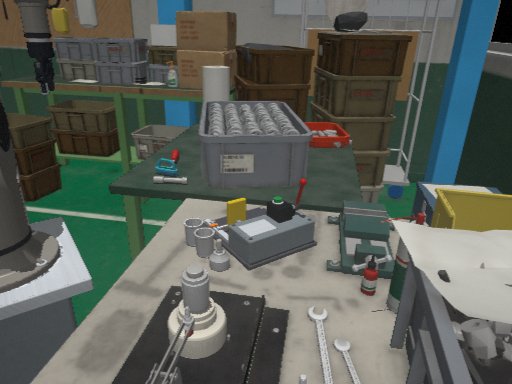

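The top view shows the unit around (262,187): green button (279,169), red ball (294,144), yellow handle (243,194) and orange marker (235,217). The cups are at (239,242) and (262,243), the valve at (288,243). In the scene view the lever is up at (302,182).

Run:
```python
from h import *
im=cv2.imread("pics/top0.png"); D=np.load("top0.npy"); hsv=cv2.cvtColor(im,cv2.COLOR_BGR2HSV)
x0,y0=205,130
M=dict(green=((45,120,60),(85,255,255),.108),yellow=((22,150,120),(33,255,255),.085),orange=((6,150,120),(18,255,255),.022),red=((0,170,100),(4,255,255),.148))
for k,(a,b,z) in M.items():
    m=cv2.inRange(hsv,a,b); m2=np.zeros_like(m); m2[y0:235,x0:325]=m[y0:235,x0:325]
    n,l,st,c=cv2.connectedComponentsWithStats(m2)
    for i in range(1,n):
        if st[i,4]>4:
            u,v=c[i]; print(k,st[i],c[i].round(1),onz("top",u,v,z).round(4),"depth",dep("top",u,v,D[int(v+.5),int(u+.5)]).round(4))
# housing: points by depth
vv,uu=np.mgrid[130:260,205:325]
P=np.array([dep("top",u,v,D[v,u]) for u,v in zip(uu.ravel(),vv.ravel())])
for lo,hi,nm in((.054,.072,"housing"),):
    m=((P[:,2]>lo)&(P[:,2]<hi)).reshape(uu.shape).astype(np.uint8)
    n,l,st,c=cv2.connectedComponentsWithStats(m); i=1+st[1:,4].argmax()
    r=cv2.minAreaRect(P[(l==i).ravel()][:,:2].astype(np.float32)); print(nm,st[i],r,cv2.boxPoints(r).round(4).tolist())
for u,v,z in((239,242,.052),(262,243,.052),(288,243,.064)): print(onz("top",u,v,z).round(3))
b=cv2.resize(im[135:260,205:325],None,fx=5,fy=4.8*125/120*.96,interpolation=cv2.INTER_CUBIC) 
cv2.imwrite("pics/crop0.png",cv2.resize(im[135:255,205:325],(600,600),interpolation=cv2.INTER_CUBIC))
```

```text
green [276 165   7   7  39] [279.  167.8] [ 0.5501 -0.2368  0.108 ] depth [ 0.5496 -0.2367  0.1103]
yellow [240 184   7  22 126] [242.8 194.6] [ 0.491 -0.155  0.085] depth [ 0.4909 -0.155   0.0859]
orange [233 214   3   9  20] [234.4 218.2] [ 0.4407 -0.1312  0.022 ] depth [ 0.4405 -0.1314  0.0237]
red [291 141   6   6  27] [293.9 143.6] [ 0.5955 -0.2672  0.148 ] depth [ 0.5934 -0.2667  0.1558]Traceback (most recent call last):
  File "<stdin>", line 13, in <module>
  File "h.py", line 10, in dep
    o,d=ray(n,u,v); return o+d*D
        ~~~^^^^^^^
  File "h.py", line 6, in ray
    c,R,t=cal(n); d=R.T@np.array([(u-c["cx"])/c["fx"],(v-c["cy"])/c["fy"],1]); return -R.T@t,d
          ~~~^^^
  File "h.py", line 4, in cal
    c=calibration(n); R=cv2.Rodrigues(np.array(c["rvec"],float))[0]; return c,R,np.array(c["tvec"],float).ravel()
ValueError: time passes only in moves, steps and waits
```

```bash
sed -i 's/^def cal(n)/import functools\n@functools.lru_cache\ndef cal(n)/' h.py
python3 - <<'E'
from h import *
im=cv2.imread("pics/top0.png"); D=np.load("top0.npy")
vv,uu=np.mgrid[130:260,205:325]
P=np.array([dep("top",u,v,D[v,u]) for u,v in zip(uu.ravel(),vv.ravel())])
for lo,hi,nm in((.054,.072,"housing"),(.0045,.014,"plate")):
    m=((P[:,2]>lo)&(P[:,2]<hi)).reshape(uu.shape).astype(np.uint8)
    n,l,st,c=cv2.connectedComponentsWithStats(m); i=1+st[1:,4].argmax()
    r=cv2.minAreaRect(P[(l==i).ravel()][:,:2].astype(np.float32)); print(nm,st[i],r,cv2.boxPoints(r).round(4).tolist())
for u,v,z in((239,242,.052),(262,243,.052),(288,243,.064)): print(onz("top",u,v,z).round(3))
m=np.array([[.5501,-.2368],[.491,-.155],[.5955,-.2672]]) # button, handle, knob
t=np.array([[22,30],[-60,-30],[35+70*np.sin(.25),75]])/1e3
a,b=m-m.mean(0),t-t.mean(0); U,S,V=np.linalg.svd(b.T@a); R=V.T@np.diag([1,np.linalg.det(V.T@U.T)])@U.T
o=m.mean(0)-R@t.mean(0); print("origin",o,"yaw",np.arctan2(R[1,0],R[0,0]),"res",(m-(t@R.T+o)).round(4).tolist())
print("orange unit",(R.T@(np.array([.4407,-.1312])-o)))
cv2.imwrite("pics/crop0.png",cv2.resize(im[135:255,205:325],(600,600),interpolation=cv2.INTER_CUBIC))
E
```

```text
housing [  63   17   39   76 2287] ((0.5207290649414062, -0.2581081986427307), (0.08802633732557297, 0.18032604455947876), 89.39859008789062) [[0.4300999939441681, -0.3012000024318695], [0.6104000210762024, -0.30309998989105225], [0.611299991607666, -0.2150000035762787], [0.4309999942779541, -0.21320000290870667]]
plate [  10   19   93   79 3383] ((0.520190417766571, -0.19676776230335236), (0.2285585254430771, 0.19693320989608765), 89.38905334472656) [[0.4205000102519989, -0.3100000023841858], [0.6173999905586243, -0.31209999322891235], [0.6198999881744385, -0.08349999785423279], [0.42289999127388, -0.08139999955892563]]
[ 0.383 -0.146  0.052]
[ 0.382 -0.2    0.052]
[ 0.383 -0.261  0.064]
origin [ 0.52054601 -0.21482795] yaw -1.5734351529346788 res [[-0.0004, 0.0001], [0.0003, -0.0003], [0.0001, 0.0001]]
orange unit [-0.08341696 -0.08006642]
```

View pics/crop0.png

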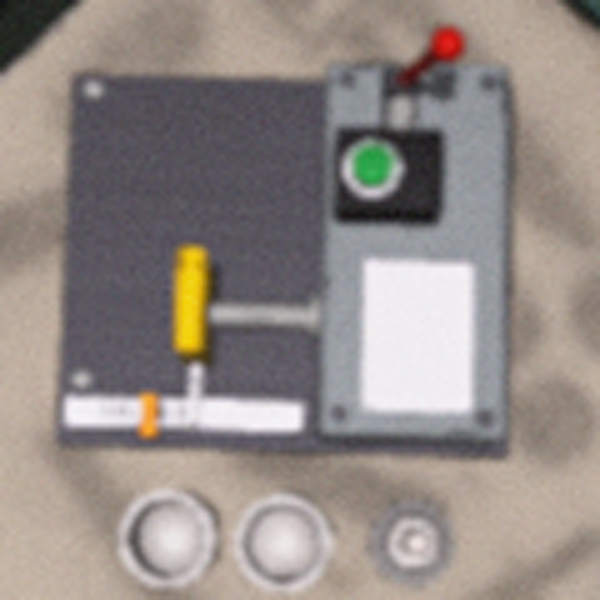

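The crop shows button, handle, knob and housing all agreeing with one unit pose (residuals under 0.5 mm). The marker is at crop (149,415) and the pointer at about (197,395). Next I check the crate height on the way over and the pointer offset.

```bash
cat >> h.py <<'E'
O=np.array([.52055,-.21483]); YAW=-1.5734; Ru=np.array([[np.cos(YAW),-np.sin(YAW)],[np.sin(YAW),np.cos(YAW)]])
def W(x,y,z): return np.r_[Ru@np.array([x,y])+O,z]   # unit -> world, m
def Un(p): return np.r_[Ru.T@(np.array(p[:2])-O),p[2]]
QY=[0,np.cos((np.pi/2+YAW)/2)*0,0,0]
from scipy.spatial.transform import Rotation as T
def q(jaw):  # tool down, jaws along world-horizontal unit axis 'x' or 'y'
    j=Ru[:,0] if jaw=='x' else Ru[:,1]
    if jaw=='x': j=-j
    y=np.r_[j,0]; z=np.array([0,0,-1.]); a=T.from_matrix(np.c_[np.cross(y,z),y,z]).as_quat(); return [a[3],*a[:3]]
E
sed -i '/^QY/d' h.py
python3 - <<'E'
from h import *
D=np.load("top0.npy"); 
P=np.array([dep("top",u,v,D[v,u]) for v in range(0,384,3) for u in range(0,300,3) if D[v,u]>0])
r=np.hypot(P[:,0],P[:,1]); m=(r>.4)&(r<.95)&(P[:,2]>.1); print("max",P[m][P[m][:,2].argmax()], np.percentile(P[m][:,2],[50,90,99]))
print("ptr",Un(onz("top",205+197/5,135+395/5,.026)),"mark",Un(onz("top",234.4,218.2,.022)))
print(env.nose_length)
for n,p in(("btn",W(.022,.03,.2)),("knob",W(-.032,.075,.153)),("hand",W(-.06,-.03,.124))):
  for jw in'xy': print(n,jw,np.round(p,3),np.round(q(jw),3),np.round(kin.inverse_kinematics(p,q(jw)),2))
E
```

```text
max [0.78357892 0.22830498 0.18114774] [0.16509154 0.17550225 0.1785858 ]
ptr [-0.05879099 -0.06952468  0.026     ] mark [-0.08329172 -0.07997329  0.022     ]
0.0726
btn x [ 0.55  -0.237  0.2  ] [0.    0.001 1.    0.   ] [-0.18  0.55  0.65  1.87 -0.43  0.87  2.25]
btn y [ 0.55  -0.237  0.2  ] [0.    0.708 0.706 0.   ] [-0.4   0.71  1.03  1.88 -0.73  0.99  0.96]
knob x [ 0.596 -0.183  0.153] [0.    0.001 1.    0.   ] [-0.11  0.6   0.43  1.83 -0.34  0.79  2.06]
knob y [ 0.596 -0.183  0.153] [0.    0.708 0.706 0.   ] [-0.35  0.71  0.8   1.84 -0.66  0.87  0.76]
hand x [ 0.491 -0.155  0.124] [0.    0.001 1.    0.   ] [-0.13  0.5   0.39  2.1  -0.33  0.6   2.07]
hand y [ 0.491 -0.155  0.124] [0.    0.708 0.706 0.   ] [-0.49  0.68  0.91  2.12 -0.82  0.75  0.95]
```

Run:
```python
from h import *
s=env.get_state(); p=np.array(s["tcp_pos"]); p[2]=.40
env.movel(p,.25); env.grip(0,20)
env.reach(W(.022,.03,.26),q('x'))
L=env.nose_length
env.movel(W(.022,.03,.118+L),.12); print(env.get_state()["time"],env.get_state()["force"])
im,_=camera("scene"); cv2.imwrite("pics/s1.png",cv2.resize(im[130:290,180:380],(700,560)))
```

```text
5.4 [-0.00676018  0.41219307  0.87801675]
```

View pics/s1.png

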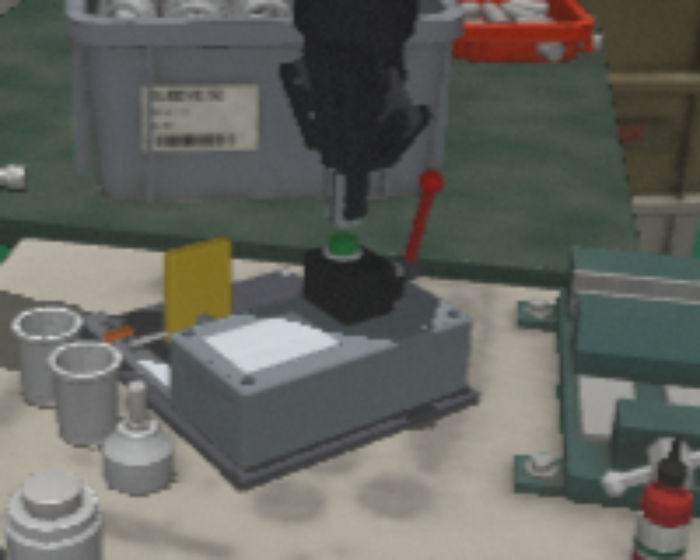

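The closed tips at crop (350,190) stand just above the green button (343,243), clear of the lever at (430,180). Pressing now.

Run:
```python
from h import *
L=env.nose_length
f0=np.array(env.get_state()["force"])
env.movel(W(.022,.03,.1024+L),.03); s=env.get_state(); print(s["tcp_pos"][2]-L,np.array(s["force"])-f0)
env.dwell(.4); 
env.movel(W(.022,.03,.118+L),.08); env.movel(W(.022,.03,.25),.2)
im,d=camera("scene"); cv2.imwrite("pics/s2.png",cv2.resize(im[130:290,180:380],(700,560)))
im,d=camera("top"); cv2.imwrite("pics/t2.png",im)
hsv=cv2.cvtColor(im,cv2.COLOR_BGR2HSV); m=cv2.inRange(hsv,(0,150,90),(5,255,255)); m[:130]=0;m[235:]=0;m[:,:205]=0;m[:,325:]=0
n,l,st,c=cv2.connectedComponentsWithStats(m)
for i in range(1,n): print(st[i],c[i],Un(onz("top",*c[i],.1)).round(4))
print(env.get_state()["time"])
```

```text
0.10270785579809913 [1.3173899  1.27658106 3.53913132]
[234 213   1   1   1] [234. 213.] [-0.0774 -0.0738  0.1   ]
7.4083
```

View pics/s2.png

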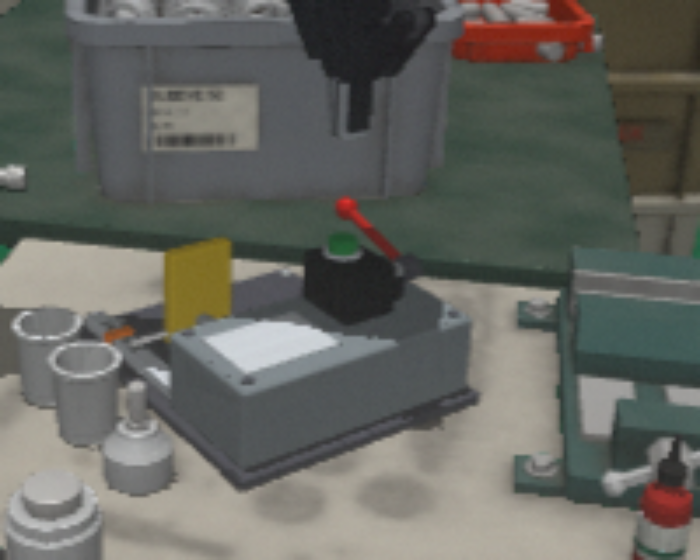

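The lever has tipped forward, with its ball now at crop (346,207). I'll compare that with the fully dropped position, then grip the ball and swing it up.

```bash
cat >> h.py <<'E'
def ball(j,y=.075): f=j-.25; return W(.035-.07*np.sin(f),y,.08+.07*np.cos(f))
G=np.array([0,0,.054])
E
python3 - <<'E'
from h import *
for j in(1,1.2,1.4,1.55): print(j,proj("scene",ball(j)))
im,_=camera("scene"); hsv=cv2.cvtColor(im,cv2.COLOR_BGR2HSV); m=cv2.inRange(hsv,(0,170,100),(4,255,255)); m[:170]=0;m[220:]=0;m[:,:265]=0;m[:,310:]=0
n,l,st,c=cv2.connectedComponentsWithStats(m); print(st[1:],c[1:])
env.reach(ball(1.55)+G+[0,0,.08],q('y')); env.grip(.05,20)
im,_=camera("scene"); cv2.imwrite("pics/s3.png",cv2.resize(im[130:290,180:380],(700,560)))
print(env.get_state()["time"])
E
```

```text
1 (np.float64(283.9374050377122), np.float64(178.78670383408678))
1.2 (np.float64(281.31105497701503), np.float64(181.63144829539632))
1.4 (np.float64(279.2901599176403), np.float64(185.32909837191966))
1.55 (np.float64(278.20391096708914), np.float64(188.56777159922527))
[[276 187   9   8  33]] [[279.66666667 189.81818182]]
9.3
```

View pics/s3.png

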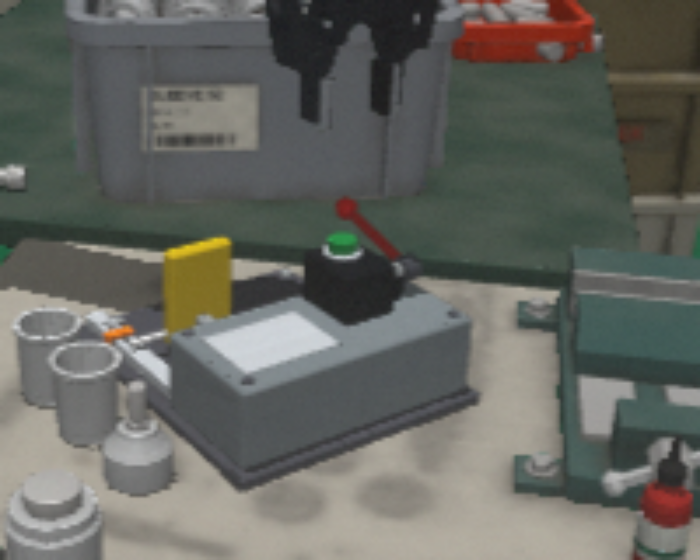

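The ball matches a joint angle of 1.55, and the open fingers straddle it from above.

Run:
```python
from h import *
print(env.movel(ball(1.55)+G+[0,0,.001],.08,stop_force=8)); env.grip(0,20); s=env.get_state(); print(s["opening"],s["force"])
for j in np.linspace(1.55,.08,9)[1:]:
    env.movel(ball(j)+G,.06); s=env.get_state(); print(round(j,2),s["opening"],np.round(s["force"],1))
    if np.linalg.norm(s["force"])>30 or s["opening"]<.006: break
print(s["time"])
im,_=camera("scene"); cv2.imwrite("pics/s4.png",cv2.resize(im[130:290,180:380],(700,560)))
```

```text
False
0.014245121857275302 [-0.94798968  0.82830584  2.47817889]
1.37 0.014297614363458016 [ 1.   2.4 -0.5]
1.18 0.014069469579915976 [-0.3  2.4  0.8]
1.0 0.01424797077960606 [0.2 1.9 0.5]
0.82 0.01398683342197184 [0.8 0.7 0.2]
0.63 0.014072568163108281 [0.  1.4 0. ]
0.45 0.014120026238777353 [-1.5  1.4  1.5]
0.26 0.014011287328272962 [-1.   0.5  2.4]
0.08 0.014115168093383803 [-2.3  1.   2.7]
13.7667
```

View pics/s4.png

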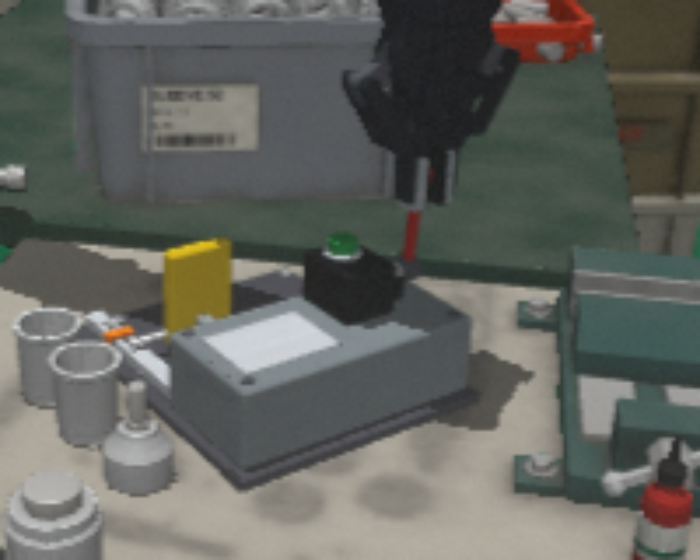

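The fingers hold the lever near upright, stem at crop (410,235). Releasing, retreating upward, checking, then going above the handle.

Run:
```python
from h import *
env.grip(.045); env.dwell(.2)
env.movel(ball(.08)+G+[0,0,.08],.15); env.dwell(.3)
env.reach(W(-.06,-.03,.124+.07),q('x')); env.grip(.045)
im,_=camera("scene"); cv2.imwrite("pics/s5.png",cv2.resize(im[130:290,180:380],(700,560)))
hsv=cv2.cvtColor(im,cv2.COLOR_BGR2HSV); m=cv2.inRange(hsv,(0,170,100),(4,255,255)); m[:160]=0;m[220:]=0;m[:,:265]=0;m[:,315:]=0
n,l,st,c=cv2.connectedComponentsWithStats(m); print(st[1:],c[1:],proj("scene",ball(0)),proj("scene",ball(.1)))
s=env.get_state(); print(s["time"],s["opening"],s["force"])
```

```text
[[300 179   6   6  31]
 [299 196   1   1   1]
 [297 203   1   1   1]] [[302.58064516 181.4516129 ]
 [299.         196.        ]
 [297.         203.        ]] (np.float64(302.5542124675942), np.float64(181.0767346187603)) (np.float64(300.5749552687438), np.float64(179.5226808976275))
16.875 0.045112566550519775 [-0.04223218 -0.4431584   0.01609833]
```

View pics/s5.png

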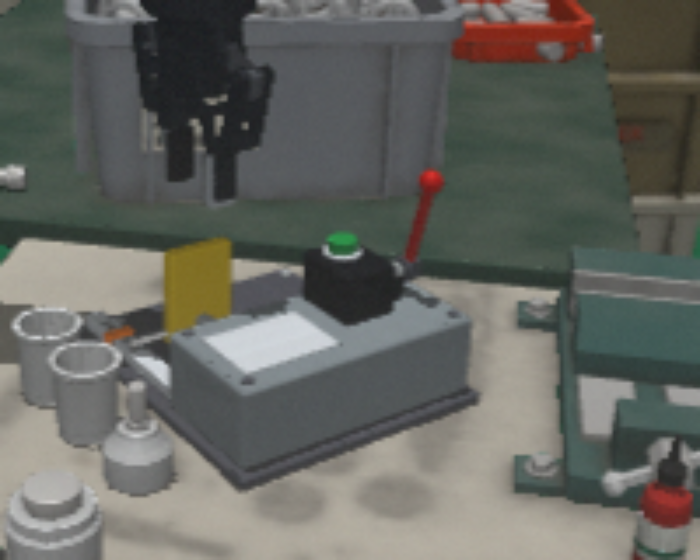

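The lever's ball is at its up-stop position: measured (302.6,181.5), predicted (302.6,181.1). The open jaws are above the handle, so I'll grip and pull.

Run:
```python
from h import *
print(env.movel(W(-.06,-.03,.119),.1,stop_force=10)); env.grip(0,60); s=env.get_state(); print(s["opening"],np.round(s["force"],1),Un(s["tcp_pos"]))
env.movel(W(-.06-.024,-.03,.119),.04); env.dwell(.3); s=env.get_state(); print(s["opening"],np.round(s["force"],1),Un(s["tcp_pos"]),s["time"])
im,_=camera("top"); cv2.imwrite("pics/t6f.png",im)
print(proj("top",W(-.0834,-.08,.022)))
cv2.imwrite("pics/t6.png",cv2.resize(im[180:240,205:285],(800,600),interpolation=cv2.INTER_CUBIC))
```

```text
False
0.013406430544175769 [-0.9  0.7  5.5] [-0.05988859 -0.02968598  0.11954637]
0.01320606296032729 [ 0.4 -7.5  0.4] [-0.08184019 -0.02959843  0.11959218] 19.2
(np.float64(234.35556461971638), np.float64(218.21002101291336))
```

View pics/t6.png

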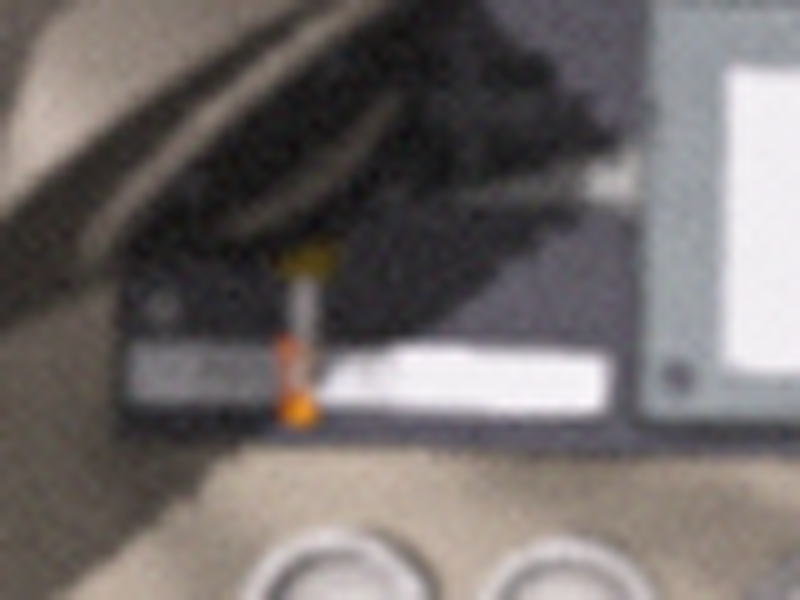

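The pointer, at crop x ≈ 305, stands about 0.8 px (≈ 2 mm) short of the marker centre at ≈ 297. That agrees with the TCP at -81.8 mm against the mark at -83.4 mm; the arm gives about 2 mm under the spring. Pulling 1.8 mm further.

Run:
```python
from h import *
env.movel(W(-.06-.0259,-.03,.119),.02); env.dwell(.5); s=env.get_state(); print(s["opening"],np.round(s["force"],1),Un(s["tcp_pos"]),s["time"])
im,_=camera("top"); im2,_=camera("scene"); 
a=cv2.resize(im[200:230,215:255],(800,600),interpolation=cv2.INTER_CUBIC); b=cv2.resize(im2[160:260,180:310],(520,400))
cv2.imwrite("pics/t7.png",np.hstack([cv2.resize(a,(270,600))[:0].reshape(0,0,3) if 0 else cv2.resize(im[205:227,220:250],(400,293),interpolation=cv2.INTER_CUBIC),cv2.resize(im2[160:260,180:310],(381,293))]))
```

```text
0.013011309899654998 [ 0.1 -7.7  0.9] [-0.08367585 -0.02958503  0.1195926 ] 20.0
```

View pics/t7.png

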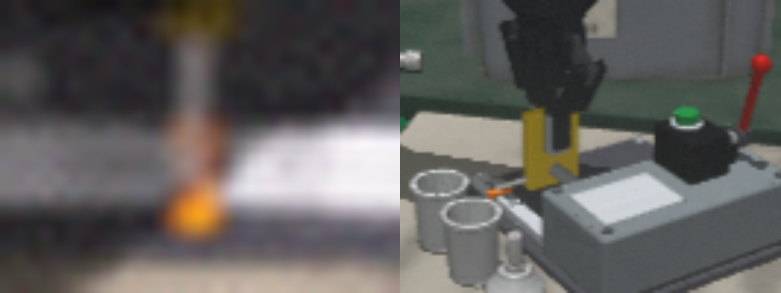

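The pointer (x ≈ 195) is now centred on the marker (x ≈ 195). The lever is up, the button released, and the handle is held in the gripper. Handing in.

```bash
python3 -c "
from h import *
job.job_done(); s=env.get_state(); print(Un(s['tcp_pos']),s['time'],s['force'])"
```

```text
the job is handed in; nothing more can be done
the job is handed in; nothing more can be done
```

The job is handed in at about 20 s of the 58 s allowed; no verdict is reported.

- **Button and lever drop:** I pressed the green button about 5 mm with the closed fingertips, which tipped the lever, and let it go. A camera check found the ball about 2 px from where the fully dropped lever should show it.
- **Lever reset:** I gripped the red ball, swung it up past upright and released it. With the gripper clear, the ball was within 0.5 px of its position at the back stop, so the lever stays up by itself.
- **Handle:** I gripped the handle at 60 N and pulled it out. The first pull stopped about 2 mm short because the arm gives a little under the spring, so I corrected it.

**Last checks:** the top view shows the pointer centred on the marker. The gripper stood at -83.7 mm in the unit's frame and the marker measured at -83.4 mm. The spring pull on the tool was about 8 N, a little under the 7.7 N plus seal friction I could not check separately, and in line with the given spring. In the last scene view the lever was up, the button released, and the cups and valve looked unmoved.

No check failed. I did not read the state of the robot after hand-in, as the interface no longer answers then.

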